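Hold the glass test cell in the beam of a sensor pair

ROBOT

A 6-joint arm with a two-finger parallel gripper is mounted at the origin on a cart in front of the work surface, level with it; the furniture and walls round the work are solid. World frame = base frame: x ahead of the robot, y to its left, z up, the work surface at z = 0. Lengths are in mm, angles in rad, forces in N, time in s.
With the tool pointing down it reaches from about 225 to 875 mm from the base axis. Payload 3.4 kg.
Tool frame: the origin (TCP) lies midway between the tips of the shut fingers; the grasp point (between the pads) lies 19 mm behind it; z points along the fingers, y is the line along which they close (so a half turn about z gives the same grasp; the last joint's range is limited). The gripper opens to 85 mm and grips with 20 to 120 N. Pads are 22 mm wide; open, the fingers measure 114 mm over their backs; the gripper's body (76 mm by 85 mm) begins 54 mm behind the grasp point. The pads swing forward as they close: fully open they stand 13 mm farther back than shut.
Start: joints at [1.19, 0.276, 1.505, -0, 1.361, -0.121], TCP at [147.726, 555.734, 231.328] pointing down, gripper open.
Joint ranges: [-2.89, 2.89], [-0.75, 2.08], [0.22, 2.7], [-1.18, 4.32], [0.11, 2.71], [-2.7, 2.7]. Speed limits (rad/s): [2.57, 2.57, 3.14, 3.14, 3.14, 3.14].

INTERFACE

Orientations are given as a unit quaternion [w, x, y, z].
In Python, from rig import manip, vision, job gives the robot as it stands. The module is installed in compiled form; this text tells all that it offers.
- The arm moves only by the tool drive_tool, never from a script. Its argument "steps" is a list that holds one entry, the list of rows, each a list of 7 numbers: the opening, from -1 (shut) to 1 (fully open), so that 0 is half open, then the shift along the tool's x, y, z in m, then the turn, a rotation vector about the tool's x, y, z in degrees. In form: [[[jaw, tx, ty, tz, ax, ay, az], ...]]. A call has 1 to 8 rows; each row is the pose to reach, as a shift and turn from the pose commanded when the call began, along the tool's axes at that moment; what a row does not reach only later rows make up. A row lasts 1/12 s, in which the tool goes at most 41.7 mm and 7.16 degrees, less where a joint would pass 70% of its speed; a pose out of reach is approached as far as the arm can. A call with a gripper value outside its range is refused whole. The fingers move at their own pace and stop on an object; "newtons" is the grip in N (left out, the last holds). Time passes only in rows, so rows that repeat a pose let the fingers close. It gives the time, the measured TCP pose, the force, the opening and the grip force at its end, in the units of the state.
- manip.state(): the state, without advancing time (a new reading comes with each control period).
- vision.get_image(name): name is "side" or "top" or "wrist"; returns a dict with "color" (420x560x3 uint8, red, green, blue), "fx", "fy", "cx", "cy" (pixels), "D" ([k1, k2, p1, p2, k3] as OpenCV has them; the pictures are not rectified), "xyz" and "orientation" of the camera in the world. Camera axes: x right, y down, z forward; pixel columns grow to the right and rows downward; lengths in mm; the calibration is good to about 2 mm. A picture is of the moment at which its call begins. There is no depth.
- job.finish_job(): hands the job in; it is judged then, once.
The state is a dict: "t": time; "joint_positions": joint angles; "dq": joint speeds; "effort": joint torques, N m; "ee_pos": TCP position; "eef_rot": TCP orientation; "ft_force": force on the tool from outside, world axes, zero at the start; "ft_torque": the same for the moment, N m; "width": finger opening in mm; "gripper_force": force on a finger pad.
Only numpy, scipy, OpenCV 4.12 (cv2) and the standard library are available. Lean on these libraries where they do the work, as an engineer would, in place of code of your own. Each camera call takes 0.05 s, during which the arm holds its last target. There are 200 camera calls.

TASK

Check the through-beam sensor pair with the glass test cell: lift the cell off its sloped rest, stand it upright on its thin bottom edge by itself on the bare bench and let go, so that you can take it again squarely by its two narrow frosted sides and hold it hanging upright between the two sensor barrels, so that the beam goes square through the middle of its clear panes. Never put the fingers on the clear panes, never let the cell fall over, touch neither the sensors nor their rail, and leave the multimeter, the heat sink and the brush where they are. The program finishes while still holding the cell there: do not put it down or let go.

Things in the scene. Friction and masses are not known exactly. Their poses are not given: they have to be found in the camera images.
- cell: closed glass cell, a flat slab 14 mm thick (x) by 40 wide (y) by 70 tall (z), about 80 g. Broad faces (+x, -x): clear panes; narrow sides (+y, -y): milky frosted bars. Origin: centre of the bottom edge face; z runs up to its top. It starts on the sloped rest, leaning back 35 degrees (0.61 rad) from upright, z tipped towards the rest's +x, y level. Half a turn about z leaves it the same.
- clear_panes: the two clear panes, 30 mm wide, fixed in the cell; origin at the middle of the cell, 35 mm above the cell's origin, axes as the cell's (x is square to the panes). The fingers must not touch them.
- frosted_left: frosted narrow side of the cell at its +y, a bar 14 x 5 x 70 mm; origin at the middle of the bar, axes as the cell's. Grip here and on frosted_right.
- frosted_right: frosted narrow side of the cell at its -y, as frosted_left
- sensor_pair: fixed aluminium rail 176 x 40 mm on two feet (62 mm across), top 24 mm above the bench, with two steel 18 mm barrel sensors face to face along its x on brackets. Origin on the bench under the middle. Lens faces at x = -18 and 18 mm (36 mm gap), barrels run out to 83 mm; brackets 36 mm wide at x = -47 and 47 mm, 107 mm high. Between the lenses it is open above and at both sides.
- beam_mid (a point): middle of the light path, 85 mm above the bench, midway between the two lens faces; its x runs along the beam, z is up
- sloped_rest: fixed bent-steel rest: base plate 86 x 48 x 3 mm, sloping seat 22 mm wide (the cell stands out 9 mm past it on both sides), lip at its lower end. Origin on the bench; x points the way the seat leans back, y is level across. The cell's bottom starts at x = -32 mm, 20 mm high, its top at 8 mm, 77 mm high. The bench to the right of it is bare; a lamp post stands left of it at (0.26, -0.05), the lamp's arm 0.41 m up.
- multimeter: bystander: orange hand multimeter lying flat, 145 x 82 x 47 mm, origin under its middle
- heatsink: bystander: black finned heat sink 38 x 45 x 22 mm, origin under its middle
- esd_brush: bystander: flat black brush 137 x 25 x 8 mm lying on the bench, origin under its middle
Not all that is in view belongs to the job. Several things have the shape of the cell; the one meant has the colours described above.

How it is judged:
By the outcome, as a careful person would: the job done as asked, in the order asked, and still so for the second after the job is handed in, while the arm keeps its last pose, push and grip.
It also fails if it takes over 58 s, if anything falls off the work surface, if the arm or the gripper's body presses on something with over 40 N, if the wrist force passes 120 N, or if a joint passes its speed limit or range.

## Working session

There is one attempt and no reset: what is moved stays moved. The work goes in short steps, Python scripts to look and compute and a tool call to move; the robot and the scene stay as the last step left them, time stands still between calls to the robot, and variables do not carry over. Pictures are saved under pics/ and viewed, at most 10 in all, crops included, and the job is handed in when it is done.

Besides the shell and the picture viewer there is one more tool, called after ">>>" as name(argument=value, ...) on one line, values as JSON. drive_tool: Moves the arm, as the interface text tells. Its arguments: {"type":"object","properties":{"steps":{"type":"array","items":{"type":"array","items":{"type":"array","items":{"type":"number"}}}},"newtons":{"type":"number"}},"required":["steps"]}

```bash
mkdir -p pics; cat > h.py <<'E'
import numpy as np,cv2,pickle
from scipy.spatial.transform import Rotation as R
def Rq(q): return R.from_quat([q[1],q[2],q[3],q[0]])
def grab(n,tag):
    from rig import vision
    d=vision.get_image(n); cv2.imwrite(f'pics/{tag}.png',d['color'][:,:,::-1]); pickle.dump(d,open(f'pics/{tag}.pkl','wb')); return d
def load(tag): return pickle.load(open(f'pics/{tag}.pkl','rb'))
def ray(d,px):
    K=np.array([[d['fx'],0,d['cx']],[0,d['fy'],d['cy']],[0,0,1.]])
    u=cv2.undistortPoints(np.array([[px]],float),K,np.array(d['D'],float))[0,0]
    v=Rq(d['orientation']).apply([u[0],u[1],1]); return np.array(d['xyz'],float),v/np.linalg.norm(v)
def onz(d,px,z):
    o,v=ray(d,px); return o+v*(z-o[2])/v[2]
def tri(*dp):
    A=0;b=0;rs=[ray(d,p) for d,p in dp]
    for o,v in rs:
        M=np.eye(3)-np.outer(v,v);A=A+M;b=b+M@o
    x=np.linalg.solve(A,b); return x,[np.linalg.norm((np.eye(3)-np.outer(v,v))@(x-o)) for o,v in rs]
def proj(d,P):
    K=np.array([[d['fx'],0,d['cx']],[0,d['fy'],d['cy']],[0,0,1.]])
    r=Rq(d['orientation']).inv(); p=r.apply(np.atleast_2d(P)-np.array(d['xyz']))
    return cv2.projectPoints(p,np.zeros(3),np.zeros(3),K,np.array(d['D'],float))[0][:,0]
E
python3 - <<'E'
from h import *
from rig import manip
s=manip.state();print(s)
for n in('side','top','wrist'):
    d=grab(n,n+'0');print(n,d['xyz'],d['orientation'],d['fx'],d['D'])
E
```

```text
{'t': 0.0, 'joint_positions': array([ 1.19000946e+00,  2.76594539e-01,  1.50613352e+00,  2.89486058e-05,
        1.36067620e+00, -1.20990763e-01]), 'dq': array([-0.00035061,  0.00155363,  0.00158568,  0.00082362, -0.00140609,
        0.00072204]), 'effort': array([-1.05488216e-03, -4.16778445e+01, -2.45796007e+01, -3.16848927e-04,
        1.11560643e-02, -3.74022545e-05]), 'ee_pos': array([147.50369987, 555.22154889, 230.43980226]), 'eef_rot': array([-2.38590072e-04,  1.29536009e-01,  9.91574305e-01, -8.73933394e-04]), 'ft_force': array([0.13699771, 0.420499  , 0.3877058 ]), 'ft_torque': array([ 0.0699107 ,  0.02272694, -0.08021272]), 'gripper_force': 0.0, 'width': 85.50310773207805}
side [302.32846972 621.97384043 633.78729161] [ 0.05329672 -0.0700436   0.85402944 -0.51272514] 431.66234653901716 [0.0346933 0.        0.        0.        0.       ]
top [ 448.06823705 -404.18043916 1074.53078185] [-0.0152598   0.70729889 -0.70596361  0.03332866] 411.46154003776695 [-0.06528046  0.          0.          0.          0.        ]
wrist [ 67.45410491 575.75753954 372.62299356] [0.1292528  0.78208678 0.60171549 0.09783888] 305.0007346209302 [-0.01814965  0.          0.          0.          0.        ]
```

View pics/side0.png

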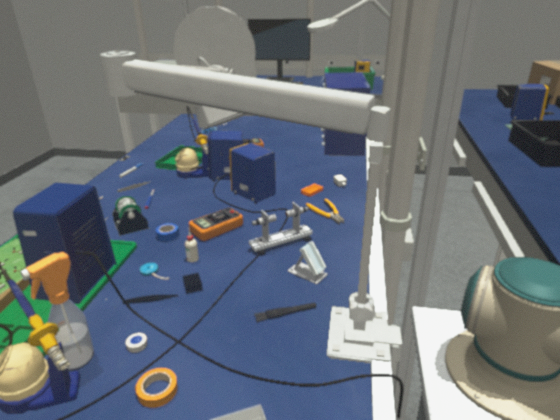

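View pics/top0.png

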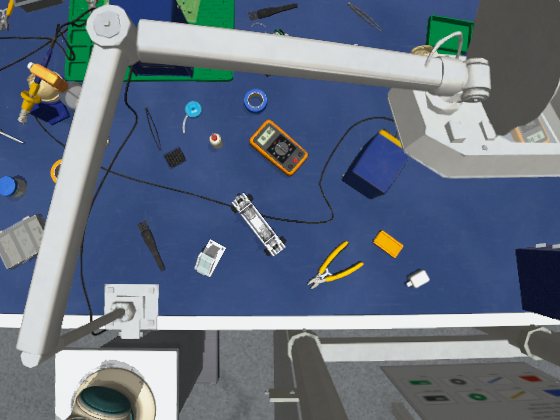

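The side view shows the rest with the cell at (310,262), the sensor pair at (280,232), the meter at (217,222), the heat sink at (192,283) and the brush at (285,311). The top view shows the rest at (210,257), sensors at (259,224), meter at (279,147), brush at (151,246) and heat sink at (175,157), with the lamp arm running left and far.

```bash
python3 - <<'E'
from h import *
t=load('top0');s=load('side0')
print('nadir',proj(t,[t['xyz'][0],t['xyz'][1],0]))
for n,p,z in [('post',(126,305),0),('posttop',(30,350),410),('j1',(110,28),410),('j1b',(460,75),410),('rest',(210,257),30),('sens a',(241,203),100),('sens b',(275,245),100),('meter',(279,147),40),('hs',(175,157),20),('brush',(151,246),5),('pole',(305,345),0),('pole2',(525,345),0),('edge',(200,320),0)]:
    print(n,onz(t,p,z).round())
a=cv2.resize(t['color'][180:280,170:300],(780,600),interpolation=cv2.INTER_CUBIC)
b=cv2.resize(s['color'][190:290,240:370],(780,600),interpolation=cv2.INTER_CUBIC)
cv2.imwrite('pics/ct.png',a[:,:,::-1]);cv2.imwrite('pics/cs.png',b[:,:,::-1])
E
```

```text
nadir [[271.79147383 234.89496525]]
post [266. -27.   0.]
posttop [261. -15. 410.]
j1 [ 796. -129.  410.]
j1b [ 720. -725.  410.]
rest [ 392. -249.   30.]
sens a [ 523. -331.  100.]
sens b [ 424. -412.  100.]
meter [ 672. -422.   40.]
hs [ 649. -153.   20.]
brush [419. -92.   5.]
pole [ 164. -490.    0.]
pole2 [  152. -1083.     0.]
edge [ 229. -220.    0.]
```

View pics/ct.png

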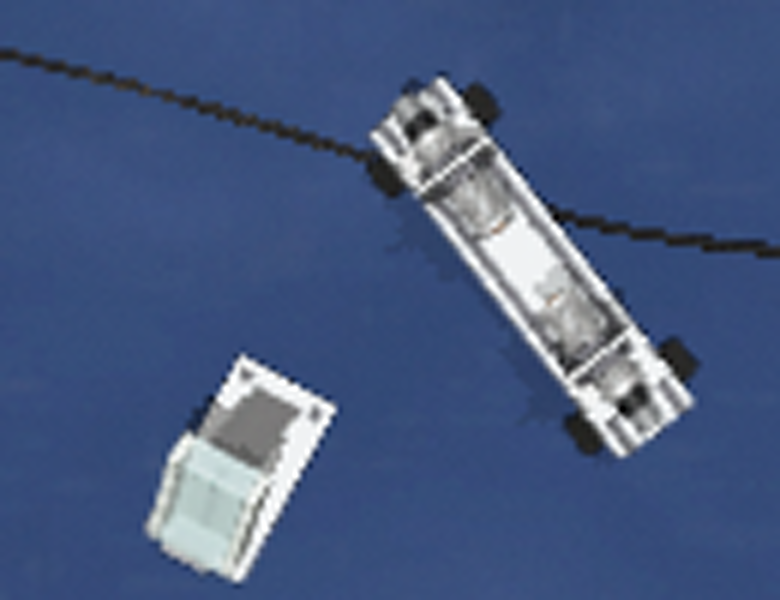

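View pics/cs.png

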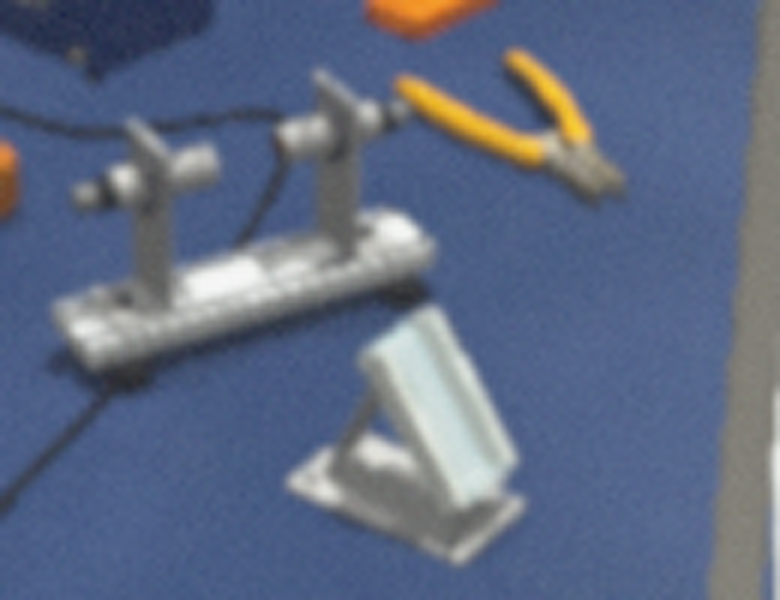

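The crops show the cell on its rest: top view, upper edge near crop (185,440)–(275,480), bottom (150,530)–(240,575). The rest's x points up and right in the picture (world yaw about -28°). The sensors' lens faces are at about (510,225) and (545,275).

```bash
python3 - <<'E'
from h import *
t=load('top0');s=load('side0')
def az(d,p):
    o,v=ray(d,p);return o[:2],v[:2]/np.linalg.norm(v[:2])
def isect(a,b):
    k=np.linalg.solve(np.c_[a[1],-b[1]],b[0]-a[0]);return a[0]+k[0]*a[1],k
for n,p in [('A',(398,120)),('B',(450,200)),('post',(368,220))]:
  for m,q in [('T1',(312,390)),('T2',(530,360)),('P',(78,329))]:
    x,k=isect(az(s,p),az(t,q)); print(n,m,x.round(),k.round(), 'z side',(s['xyz'][2]+ray(s,p)[1][2]/np.linalg.norm(ray(s,p)[1][:2])*k[0]).round(),'z top',(t['xyz'][2]+ray(t,q)[1][2]/np.linalg.norm(ray(t,q)[1][:2])*k[1]).round())
# cell/rest fit from crops
ct=lambda x,y:(170+x/6-.4,180+y/6-.4); cs=lambda x,y:(240+x/6-.4,190+y/6-.4)
print('topL',tri((t,ct(190,435)),(s,cs(432,308))),'topR',tri((t,ct(275,478)),(s,cs(362,358))))
# which corners: try swapped
print('topL',tri((t,ct(190,435)),(s,cs(362,358))),'topR',tri((t,ct(275,478)),(s,cs(432,308))))
print('bracket tops far',tri((t,ct(455,165)),(s,cs(148,140))),tri((t,ct(600,355)),(s,cs(335,95))))
print('rail/base far corners',[onz(t,ct(*p),3).round(1) for p in [(243,355),(335,405),(240,580)]], [onz(s,cs(*p),3).round(1) for p in [(288,483),(460,562),(525,503)]])
print('rail ends',[onz(t,ct(*p),24).round(1) for p in [(372,132),(440,78),(690,402),(625,458)]])
print('lens tops',[onz(t,ct(*p),94).round(1) for p in [(505,228),(548,275)]])
E
```

```text
A T1 [ 192. -471.] [1098.  264.] z side 322.0 z top 388.0
A T2 [  134. -1049.] [1680.  717.] z side 157.0 z top 74.0
A P [242.  18.] [607. 470.] z side 462.0 z top 171.0
B T1 [  25. -515.] [1170.  437.] z side 90.0 z top -61.0
B T2 [ -346. -2036.] [2736. 1815.] z side -638.0 z top -1456.0
B P [184. 136.] [500. 601.] z side 401.0 z top -82.0
post T1 [ 243. -458.] [1081.  212.] z side 41.0 z top 523.0
post T2 [ 220. -874.] [1498.  522.] z side -187.0 z top 347.0
post P [266. -32.] [655. 414.] z side 275.0 z top 279.0
topL (array([ 393.07831137, -238.7214481 ,   94.06739174]), [np.float64(14.053606849810118), np.float64(14.05360684981012)]) topR (array([ 398.55802913, -264.12280457,   54.29649376]), [np.float64(10.739018830332501), np.float64(10.739018830332377)])
topL (array([ 405.935701  , -233.72921119,   72.76293645]), [np.float64(0.24175609047948446), np.float64(0.241756090479637)]) topR (array([ 385.44530948, -268.97438881,   75.95456863]), [np.float64(3.7664448927139214), np.float64(3.7664448927138916)])
bracket tops far (array([ 512.97691746, -341.92311479,  104.88260537]), [np.float64(0.42331150951370533), np.float64(0.42331150951373864)]) (array([ 438.89119756, -399.05438606,  102.81079325]), [np.float64(0.0706454889173692), np.float64(0.07064548891749677)])
rail/base far corners [array([ 437.7, -244.3,    3. ]), array([ 416.3, -284.2,    3. ]), array([ 341.2, -244. ,    3. ])] [array([ 437. , -242.5,    3. ]), array([ 362.3, -200.6,    3. ]), array([ 339.8, -243.2,    3. ])]
rail ends [array([ 532.8, -301.2,   24. ]), array([ 556.1, -330. ,   24. ]), array([ 418.4, -436.8,   24. ]), array([ 394.7, -409.3,   24. ])]
lens tops [array([ 489.1, -361.2,   94. ]), array([ 470.5, -378.3,   94. ])]
```

```bash
python3 - <<'E'
from h import *
t=load('top0');s=load('side0')
for z in(0,100,200,300,400,600):print(z,proj(s,[0,0,z]).round(),proj(t,[0,0,z]).round(), proj(s,[190,-471,z]).round(),proj(t,[190,-471,z]).round())
print(onz(s,(412,419),0),onz(s,(445,250),0), onz(s,(440,419),0))
print(proj(s,[[148,555,231],[148,500,0],[261,-20,410]]))
E
```

```text
0 [[508. 372.]] [[115. 408.]] [[386. 232.]] [[297. 335.]]
100 [[521. 330.]] [[ 99. 426.]] [[389. 200.]] [[300. 345.]]
200 [[537. 282.]] [[ 80. 447.]] [[394. 166.]] [[303. 358.]]
300 [[554. 228.]] [[ 56. 473.]] [[398. 129.]] [[307. 374.]]
400 [[575. 165.]] [[ 26. 505.]] [[403.  88.]] [[313. 394.]]
600 [[632.   1.]] [[-59. 598.]] [[415.  -6.]] [[330. 461.]]
[177.64865193 125.97641797   0.        ] [  42.74689196 -397.40207463    0.        ] [133.51650774 118.24221357   0.        ]
[[642.20627852 927.18430385]
 [502.54648697 839.56037295]
 [378.96222471 146.10765505]]
```

View pics/wrist0.png

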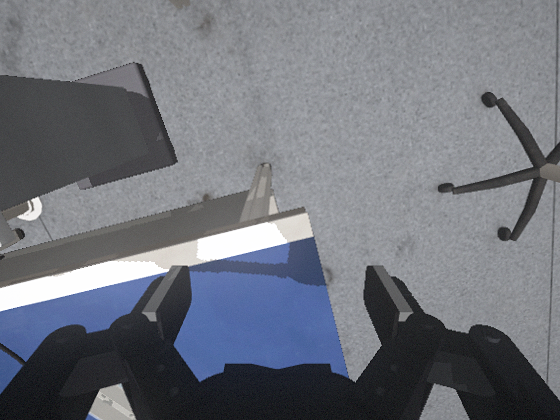

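The wrist view shows only the bench's left corner at (310,210), floor, and the open fingers. I need to settle where the vertical poles in the side view stand before sweeping.

```bash
python3 - <<'E'
from h import *
t=load('top0');s=load('side0');w=load('wrist0')
for P in [(160,122),(180,190),(211,300),(253,450),(275,530),(229,0)]:
  for z in (0,200): print(P,z,'wrist',proj(w,[*P,z]).round()[0],'top',proj(t,[*P,z]).round()[0],'side',proj(s,[*P,z]).round()[0])
print('wrist corner',onz(w,(306,212),0), 'edge',onz(w,(100,255),0), 'legtop',onz(w,(262,165),-700),onz(w,(258,225),0))
a=cv2.resize(s['color'][:,330:],None,fx=1.4,fy=1.4,interpolation=cv2.INTER_CUBIC)
b=cv2.resize(t['color'][200:,:],None,fx=1,fy=1); 
c=np.zeros((588,790,3),np.uint8);c[:,:a.shape[1]]=a[:588];c[:220,330:]=b[:, :460]
cv2.imwrite('pics/cc.png',c[:,:,::-1])
E
```

```text
(160, 122) 0 wrist [-18. 260.] top [ 69. 345.] side [423. 419.]
(160, 122) 200 wrist [-236.  379.] top [ 24. 370.] side [442. 324.]
(180, 190) 0 wrist [ 31. 262.] top [ 43. 337.] side [415. 457.]
(180, 190) 200 wrist [-155.  384.] top [ -7. 359.] side [434. 359.]
(211, 300) 0 wrist [112. 263.] top [  3. 324.] side [400. 538.]
(211, 300) 200 wrist [-18. 390.] top [-54. 343.] side [420. 434.]
(253, 450) 0 wrist [224. 265.] top [-50. 307.] side [369. 707.]
(253, 450) 200 wrist [181. 396.] top [-115.  321.] side [387. 606.]
(275, 530) 0 wrist [284. 265.] top [-77. 298.] side [344. 853.]
(275, 530) 200 wrist [289. 397.] top [-146.  310.] side [359. 769.]
(229, 0) 0 wrist [-61. 317.] top [115. 319.] side [377. 356.]
(229, 0) 200 wrist [-271.  454.] top [ 80. 338.] side [387. 269.]
wrist corner [206.28128302 576.76186114   0.        ] edge [1.95145084e+02 2.88902690e+02 5.68434189e-14] legtop [ 254.29892938  467.94850679 -700.        ] [207.83259659 511.50296095   0.        ]
```

View pics/cc.png

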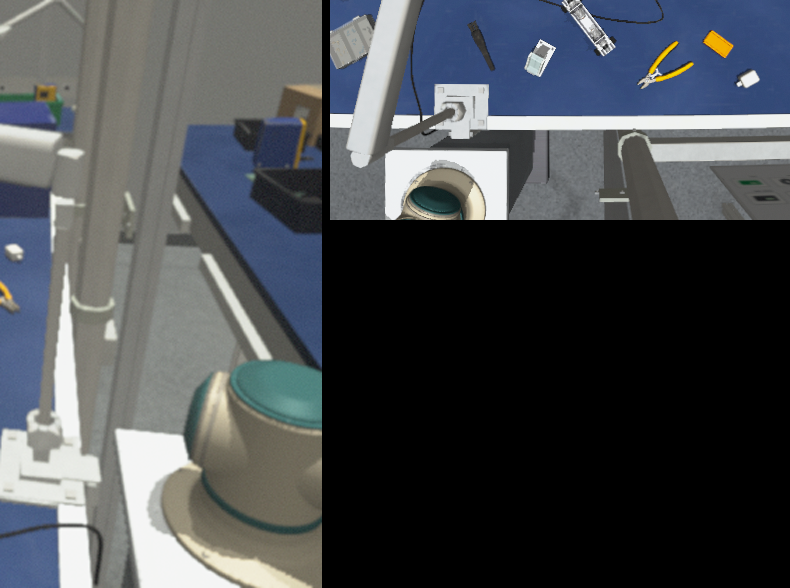

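Pole A stands at about (190,-471), clear of the work; B is far behind the cart, and nothing stands between the start pose and the lamp. I will rise above the lamp arm (tips above 500 mm) and sweep over it.

```bash
cat >> h.py <<'E'
def go(P,xyaw,tilt=0,about='y'):
    """tool x yaw (deg), tool z down, then tilt (deg) about own tool y; prints shift(m) and rotvec(deg) in the tool frame"""
    from rig import manip
    s=manip.state(); r0=Rq(s['eef_rot'])
    a=np.radians(xyaw); base=R.from_matrix(np.c_[[np.cos(a),np.sin(a),0],[np.sin(a),-np.cos(a),0],[0,0,-1]])
    rt=base*R.from_euler(about,tilt,degrees=True)
    print('t %.2f'%s['t'],s['ee_pos'].round(1),'w %.1f'%s['width'],'q',s['joint_positions'].round(2),'F',s['ft_force'].round(1))
    print('d',(r0.inv().apply(np.array(P)-s['ee_pos'])/1000).round(4),'rot',np.degrees((r0.inv()*rt).as_rotvec()).round(2))
E
python3 -c "
from h import *
go((170,380,530),120)"
```

```text
t 0.15 [147.6 555.4 230.6] w 85.5 q [ 1.19  0.28  1.51 -0.    1.36 -0.12] F [-0.1  0.5  0.7]
d [-0.0667 -0.1641 -0.2992] rot [-8.000e-02  2.000e-02  4.511e+01]
```

>>> drive_tool(steps=[[[1,-0.067,-0.164,-0.3,0,0,45],[1,-0.067,-0.164,-0.3,0,0,45],[1,-0.067,-0.164,-0.3,0,0,45],[1,-0.067,-0.164,-0.3,0,0,45],[1,-0.067,-0.164,-0.3,0,0,45],[1,-0.067,-0.164,-0.3,0,0,45],[1,-0.067,-0.164,-0.3,0,0,45],[1,-0.067,-0.164,-0.3,0,0,45]]])

```text
t: 0.82
ee_pos: [169.0, 386.1, 520.0]
eef_rot: [0.0, 0.5, 0.866, 0.0]
ft_force: [1.1, 1.4, 0.3]
width: 85.9
gripper_force: 0.0
```

```bash
python3 -c "
from h import *
go((395,150,530),70)"
```

```text
t 0.82 [169.  386.1 520. ] w 85.9 q [ 0.99  0.01  1.14 -0.    1.99  0.47] F [1.1 1.4 0.3]
d [-0.3175  0.0774 -0.01  ] rot [ 1.000e-02 -1.000e-02  5.005e+01]
```

>>> drive_tool(steps=[[[1,-0.317,0.077,-0.015,0,0,50],[1,-0.317,0.077,-0.015,0,0,50],[1,-0.317,0.077,-0.015,0,0,50],[1,-0.317,0.077,-0.015,0,0,50],[1,-0.317,0.077,-0.015,0,0,50],[1,-0.317,0.077,-0.015,0,0,50],[1,-0.317,0.077,-0.015,0,0,50],[1,-0.317,0.077,-0.015,0,0,50]]])

```text
t: 1.48
ee_pos: [396.4, 149.6, 533.2]
eef_rot: [0.0, 0.82, 0.572, -0.0]
ft_force: [-0.3, 0.1, 0.0]
width: 85.4
gripper_force: 0.0
```

```bash
python3 -c "
from h import *
go((410,-150,530),20)"
```

```text
t 1.48 [396.4 149.6 533.2] w 85.4 q [ 0.2   0.02  1.09 -0.    2.03  0.55] F [-0.3  0.1  0. ]
d [-0.2765  0.1163  0.0033] rot [2.000e-02 1.000e-02 4.978e+01]
```

>>> drive_tool(steps=[[[1,-0.276,0.116,0,0,0,50],[1,-0.276,0.116,0,0,0,50],[1,-0.276,0.116,0,0,0,50],[1,-0.276,0.116,0,0,0,50],[1,-0.276,0.116,0,0,0,50],[1,-0.276,0.116,0,0,0,50],[1,-0.276,0.116,0,0,0,50],[1,-0.276,0.116,0,0,0,50]]])

```text
t: 2.15
ee_pos: [410.5, -152.9, 531.6]
eef_rot: [0.001, 0.986, 0.169, -0.001]
ft_force: [0.3, 0.4, -0.5]
width: 85.9
gripper_force: 0.0
```

```bash
python3 -c "
from h import *
go((365,-235,350),-29)"
```

```text
t 2.15 [ 410.5 -152.9  531.6] w 85.9 q [-0.51  0.04  1.07 -0.    2.03  0.72] F [ 0.3  0.4 -0.5]
d [-0.0697  0.0621  0.1818] rot [ 0.12  0.15 48.46]
```

>>> drive_tool(steps=[[[1,-0.07,0.062,0.05,0,0,48.4],[1,-0.07,0.062,0.05,0,0,48.4],[1,-0.07,0.062,0.18,0,0,48.4],[1,-0.07,0.062,0.18,0,0,48.4],[1,-0.07,0.062,0.18,0,0,48.4],[1,-0.07,0.062,0.18,0,0,48.4],[1,-0.07,0.062,0.18,0,0,48.4],[1,-0.07,0.062,0.18,0,0,48.4]]])

```text
t: 2.82
ee_pos: [365.0, -228.4, 351.6]
eef_rot: [-0.001, 0.97, -0.245, -0.002]
ft_force: [-0.5, -0.2, 0.8]
width: 85.4
gripper_force: 0.0
```

```bash
python3 -c "
from h import *
d=grab('wrist','w1')
t=load('top0')
# model of cell in world; rest guess
O=np.array([389.2,-242.9,0]);c,s=np.cos(np.radians(-29)),np.sin(np.radians(-29))
def W(x,y,z): return O+np.array([c*x-s*y,s*x+c*y,z])
C=35*np.pi/180
pts=[]
for zc in(0,70):
  for xc in(-7,7):
    for yc in(-20,20):
      pts.append(W(-32+zc*np.sin(C)+xc*np.cos(C),yc,20+zc*np.cos(C)-xc*np.sin(C)))
for p,q in zip(pts,proj(d,pts)):print(p.round(),q.round(1))
im=cv2.resize(d['color'],(800,600),interpolation=cv2.INTER_CUBIC)
cv2.imwrite('pics/w1b.png',im[:,:,::-1])
go((383.8,-239.9,150),-29)"
```

```text
[ 347. -242.   24.] [289.7 164.6]
[ 366. -207.   24.] [264.  164.3]
[ 357. -248.   16.] [289.7 156.4]
[ 376. -213.   16.] [264.2 156.1]
[ 382. -262.   81.] [292.2 143.3]
[ 401. -227.   81.] [262.2 143. ]
[ 392. -267.   73.] [292.1 133.9]
[ 411. -232.   73.] [262.4 133.6]
t 2.87 [ 365.7 -228.9  352.8] w 85.2 q [-0.72  0.01  1.54  0.    1.6   1.34] F [-0.6  0.1  0.2]
d [0.0214 0.0013 0.2028] rot [-0.03  0.07  0.86]
```

View pics/w1b.png

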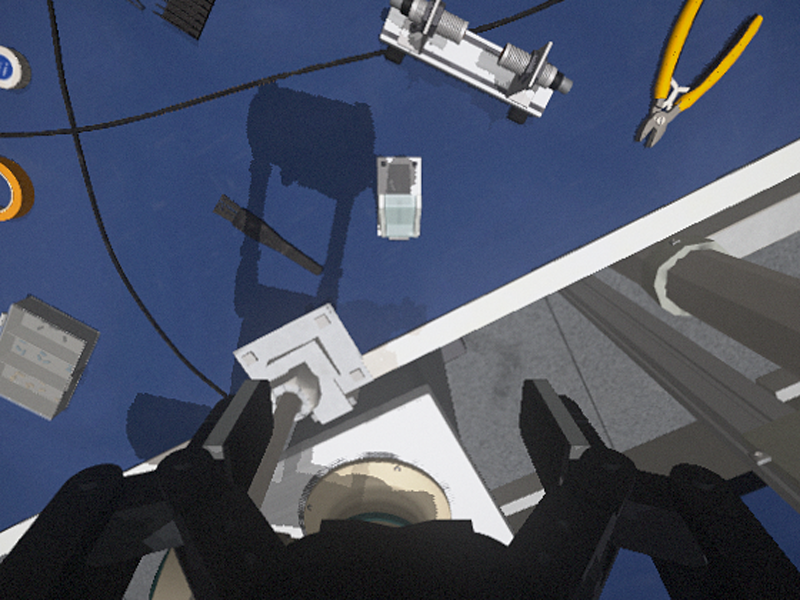

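The wrist view shows the rest and cell at (400,200), rest's far corners at (377,158) and (421,158), cell bottom at (400,239); sensors at (470,50). It is within a few mm of the model; I refine by code.

```bash
python3 - <<'E'
from h import *
d=load('w1');im=d['color'].astype(int)
m=(im[...,0]>95)
for r in range(106,172,4):
    c=np.where(m[r,245:315])[0]+245
    print(r,(c.min(),c.max(),onz(d,((c.min()+c.max())/2,r),3).round(1)) if len(c) else None)
print('pred base',proj(d,[[437.3,-243.4,3],[416.3,-284.2,3],[341,-243.5,3],[362.3,-200.6,3]]).round(1))
E
```

```text
106 None
110 (np.int64(265), np.int64(294), array([ 425.1, -266.4,    3. ]))
114 (np.int64(264), np.int64(294), array([ 420.3, -262.9,    3. ]))
118 (np.int64(264), np.int64(294), array([ 415. , -260.1,    3. ]))
122 (np.int64(264), np.int64(294), array([ 409.8, -257.2,    3. ]))
126 (np.int64(264), np.int64(294), array([ 404.4, -254.4,    3. ]))
130 (np.int64(264), np.int64(294), array([ 399.1, -251.5,    3. ]))
134 (np.int64(264), np.int64(294), array([ 393.6, -248.6,    3. ]))
138 (np.int64(265), np.int64(294), array([ 387.8, -246.4,    3. ]))
142 (np.int64(265), np.int64(294), array([ 382.3, -243.4,    3. ]))
146 (np.int64(265), np.int64(294), array([ 376.8, -240.4,    3. ]))
150 (np.int64(265), np.int64(294), array([ 371.2, -237.4,    3. ]))
154 (np.int64(265), np.int64(293), array([ 365.9, -233.7,    3. ]))
158 (np.int64(264), np.int64(293), array([ 360.6, -230. ,    3. ]))
162 (np.int64(264), np.int64(293), array([ 354.9, -226.9,    3. ]))
166 (np.int64(268), np.int64(291), array([ 348.3, -225.2,    3. ]))
170 None
pred base [[262.6 110.1]
 [292.4 109.5]
 [291.6 164.6]
 [262.1 165.6]]
```

>>> drive_tool(steps=[[[1,0.0,0.0,0.17,0,0,0.9],[1,0.0,0.0,0.17,0,0,0.9],[1,0.0,0.0,0.17,0,0,0.9],[1,0.0,0.0,0.17,0,0,0.9],[1,0.0,0.0,0.17,0,0,0.9],[1,0.0,0.0,0.17,0,0,0.9],[1,0.0,0.0,0.17,0,0,0.9]]])

```text
t: 3.45
ee_pos: [367.6, -230.5, 185.6]
eef_rot: [0.001, 0.968, -0.251, 0.002]
ft_force: [0.4, -0.5, 0.5]
width: 85.1
gripper_force: 0.0
```

```bash
python3 - <<'E'
from h import *
d=grab('wrist','w2');im=d['color']
p=proj(d,[[437.3,-243.4,3],[416.3,-284.2,3],[341,-243.5,3],[362.3,-200.6,3]]);print(p.round(1))
O=np.array([388.8,-243.8,0]);c,s=np.cos(np.radians(-29)),np.sin(np.radians(-29))
W=lambda x,y,z: O+np.array([c*x-s*y,s*x+c*y,z])
C=np.radians(35)
for zc in(0,70):
  for xc in(-7,7):
    for yc in(-20,20):
      P=W(-32+zc*np.sin(C)+xc*np.cos(C),yc,20+zc*np.cos(C)-xc*np.sin(C));print(zc,xc,yc,proj(d,P).round(1)[0])
x0=200;y0=60
cv2.imwrite('pics/w2b.png',cv2.resize(im[y0:y0+150,x0:x0+160],(800,600*150*5//600),interpolation=cv2.INTER_CUBIC)[:600,:,::-1])
go((383.2,-241,60),-29)
E
```

```text
[[253.6 119.6]
 [298.3 118.1]
 [297.5 197.9]
 [254.6 199.8]]
0 -7 -20 [296.1 199.9]
0 -7 20 [257.8 200. ]
0 7 -20 [295.9 187.3]
0 7 20 [258.  187.3]
70 -7 -20 [301.3 174.1]
70 -7 20 [252.7 174.2]
70 7 -20 [300.8 158.6]
70 7 20 [253.1 158.7]
t 3.50 [ 368.  -231.   186.3] w 85.2 q [-0.72  0.09  1.86  0.    1.18  1.36] F [ 0.4 -0.   0.4]
d [0.0174 0.0012 0.1264] rot [ 0.07 -0.34 -0.12]
```

```bash
python3 - <<'E'
from h import *
im=load('w2')['color'];cv2.imwrite('pics/w2c.png',cv2.resize(im[105:219,200:352],(800,600),interpolation=cv2.INTER_CUBIC)[:,:,::-1])
E
```

```text
(no output)
```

View pics/w2c.png

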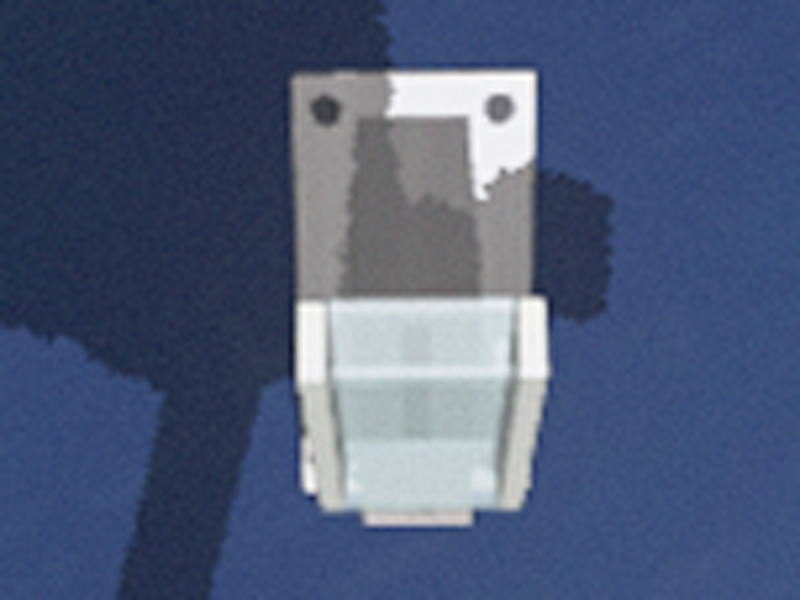

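The crop shows the cell square in the tool frame. Its top edge runs (297,298)–(547,298), its bottom front edge (322,510)–(525,510), about 3 mm right of and 2 mm nearer than the model. I average the two sources.

```bash
python3 -c "
from h import *
go((381.9,-241.2,35),-29)"
```

```text
t 3.50 [ 368.  -231.   186.3] w 85.2 q [-0.72  0.09  1.86  0.    1.18  1.36] F [ 0.4 -0.   0.4]
d [0.0162 0.002  0.1514] rot [ 0.07 -0.34 -0.12]
```

>>> drive_tool(steps=[[[1,0.016,0.002,0.03,0,-0.2,0],[1,0.016,0.002,0.06,0,-0.2,0],[1,0.016,0.002,0.09,0,-0.2,0],[1,0.016,0.002,0.12,0,-0.2,0],[1,0.016,0.002,0.14,0,-0.2,0],[1,0.016,0.002,0.151,0,-0.2,0],[1,0.016,0.002,0.151,0,-0.2,0]]])

```text
t: 4.08
ee_pos: [380.0, -239.8, 32.5]
eef_rot: [-0.0, 0.968, -0.252, -0.001]
ft_force: [0.4, 0.9, -0.1]
width: 85.5
gripper_force: 0.0
```

>>> drive_tool(newtons=25, steps=[[[0.2,0,0,0,0,0,0],[0.1,0,0,0,0,0,0],[0.05,0,0,0,0,0,0],[-0.05,0,0,0,0,0,0],[-0.1,0,0,0,0,0,0],[-0.2,0,0,0,0,0,0],[-0.3,0,0,0,0,0,0],[-0.3,0,0,0,0,0,0]]])

```text
t: 4.75
ee_pos: [379.8, -239.7, 33.7]
eef_rot: [0.0, 0.968, -0.252, -0.0]
ft_force: [-0.0, 0.5, 5.8]
width: 39.3
gripper_force: 24.7
```

>>> drive_tool(newtons=40, steps=[[[-0.5,0,0,0,0,0,0],[-0.5,0.002,0,-0.006,0,0,0],[-0.5,0.004,0,-0.015,0,0,0],[-0.5,0.008,0,-0.03,0,0,0],[-0.5,0.008,0,-0.06,0,0,0],[-0.5,0.008,0,-0.09,0,0,0],[-0.5,0.008,0,-0.11,0,0,0],[-0.5,0.008,0,-0.11,0,0,0]]])

```text
t: 5.42
ee_pos: [388.7, -245.0, 147.0]
eef_rot: [0.002, 0.968, -0.252, 0.003]
ft_force: [1.0, -0.7, -0.4]
width: 39.3
gripper_force: 40.4
```

```bash
python3 -c "
from h import *
go((340,-360,150),-47)"
```

```text
t 5.42 [ 388.7 -245.   147. ] w 39.3 q [-0.71  0.17  1.88 -0.    1.09  1.37] F [ 1.  -0.7 -0.4]
d [ 0.0135  0.1242 -0.0027] rot [ 0.05 -0.37 17.83]
```

```bash
python3 -c "
from h import *
go((335,-355,90),-49,35)"
```

```text
t 5.42 [ 388.7 -245.   147. ] w 39.3 q [-0.71  0.17  1.88 -0.    1.09  1.37] F [ 1.  -0.7 -0.4]
d [0.0064 0.1222 0.0573] rot [-6.01 34.27 19.21]
```

>>> drive_tool(steps=[[[-0.5,0.006,0.04,0.0,0,0,0],[-0.5,0.006,0.08,0.0,0,0,0],[-0.5,0.006,0.122,0.02,-1.5,8.5,5],[-0.5,0.006,0.122,0.03,-3,17,9.6],[-0.5,0.006,0.122,0.05,-4.5,25.7,14.4],[-0.5,0.006,0.122,0.057,-6,34.3,19.2],[-0.5,0.006,0.122,0.057,-6,34.3,19.2],[-0.5,0.006,0.122,0.057,-6,34.3,19.2]]])

```text
t: 6.08
ee_pos: [338.6, -343.8, 83.2]
eef_rot: [0.095, 0.891, -0.374, 0.24]
ft_force: [0.7, 1.6, -1.7]
width: 39.7
gripper_force: 40.8
```

```bash
python3 - <<'E'
from h import *
d=grab('side','s1');e=grab('top','t1')
P=[335,-355,60];p=proj(d,P)[0];q=proj(e,P)[0];print(p,q)
go((335,-355,40),-49,35)
f=lambda im,c,w,h:cv2.resize(im[int(c[1])-h//2:int(c[1])+h//2,int(c[0])-w//2:int(c[0])+w//2],(400,600),interpolation=cv2.INTER_CUBIC)
cv2.imwrite('pics/m1.png',np.hstack([f(d['color'],p,60,90),f(e['color'],q,60,90)])[:,:,::-1])
E
```

```text
[332.76837086 230.28852147] [251.55086435 281.19939936]
t 6.18 [ 340.7 -345.8   84.7] w 39.2 q [-1.04  0.11  2.33  0.62  0.23  0.76] F [ 0.4 -0.  -1.5]
d [-0.0201  0.011   0.0399] rot [-2.47  5.    2.68]
```

View pics/m1.png

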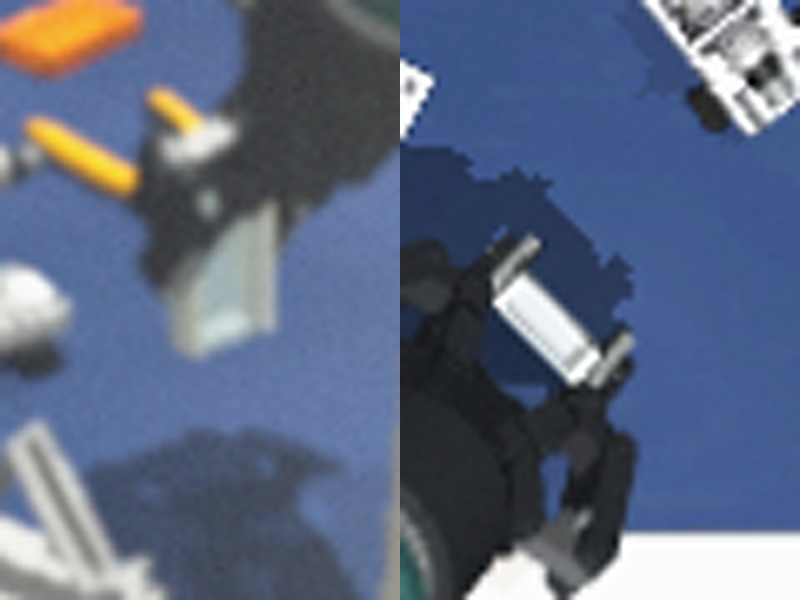

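The crops show the cell held only by its frosted sides at side crop (225,280), nearly upright, with the last degrees of tilt still to come. Joint 5 is near its limit, so I yaw the hand so that the lean needs less of joint 5.

```bash
python3 -c "
from h import *
go((345,-350,80),0,35)"
```

```text
t 6.18 [ 340.7 -345.8   84.7] w 39.2 q [-1.04  0.11  2.33  0.62  0.23  0.76] F [ 0.4 -0.  -1.5]
d [ 0.0029 -0.      0.0071] rot [ 23.9    4.46 -38.63]
```

>>> drive_tool(steps=[[[-0.5,0,0,0,6,1.1,-9.7],[-0.5,0,0,0,12,2.2,-19.3],[-0.5,0,0,0,18,3.3,-29],[-0.5,0.002,0,0.006,23.9,4.4,-38.6],[-0.5,0.002,0,0.006,23.9,4.4,-38.6],[-0.5,0.002,0,0.006,23.9,4.4,-38.6],[-0.5,0.002,0,0.006,23.9,4.4,-38.6],[-0.5,0.002,0,0.006,23.9,4.4,-38.6]]])

```text
t: 6.85
ee_pos: [344.5, -352.6, 82.2]
eef_rot: [0.002, 0.954, 0.001, 0.299]
ft_force: [1.0, -0.9, -1.0]
width: 39.4
gripper_force: 40.8
```

```bash
python3 -c "
from h import *
go((345,-350,40),0,35)"
```

```text
t 6.85 [ 344.5 -352.6   82.2] w 39.4 q [-1.39  0.25  2.22  0.92  0.79 -0.52] F [ 1.  -0.9 -1. ]
d [-0.0237 -0.0028  0.0349] rot [0.16 0.17 0.17]
```

>>> drive_tool(steps=[[[-0.5,-0.0115,0,0.0165,0,0,0],[-0.5,-0.0228,0,0.0327,0,0,0],[-0.5,-0.0258,0,0.0369,0,0,0],[-0.5,-0.0275,0,0.0393,0,0,0],[-0.5,-0.0275,0,0.0393,0,0,0],[-0.5,-0.0275,0,0.0393,0,0,0]]])

```text
t: 7.35
ee_pos: [345.9, -352.4, 35.0]
eef_rot: [0.003, 0.954, -0.002, 0.3]
ft_force: [1.0, -0.7, -1.2]
width: 39.4
gripper_force: 40.9
```

```bash
python3 - <<'E'
from h import *
d=grab('side','s2');e=grab('top','t2')
go((345,-350,25),0,35)
# model: cell bottom below tcp
from rig import manip
s=manip.state();r=Rq(s['eef_rot']);T=s['ee_pos']
b=T+r.apply([-23.3,0,13.7]);print('bottom est',b)
P=[b[0],b[1],35]
p=proj(d,P)[0];q=proj(e,P)[0];print(p,q)
ps=[[b[0]+x,b[1]+y,b[2]+z] for x in(-7,7) for y in(-20,20) for z in(0,70)]
print(proj(d,ps).round(1).tolist());print(proj(e,ps).round(1).tolist())
o=np.array([int(p[0])-25,int(p[1])-37])
cv2.imwrite('pics/m2.png',cv2.resize(d['color'][o[1]:o[1]+60,o[0]:o[0]+80],(800,600),interpolation=cv2.INTER_CUBIC)[:,:,::-1]);print(o)
E
```

```text
t 7.45 [ 346.  -352.6   35.3] w 39.5 q [-1.38  0.34  2.28  1.07  0.7  -0.72] F [-0.2  0.3 -0.6]
d [-0.0067 -0.0026  0.0079] rot [ 0.43  0.03 -0.04]
bottom est [ 334.71517879 -352.65816317   10.71136978]
[332.41844376 238.9706752 ] [251.10355097 280.19458941]
[[335.1, 243.0], [336.3, 220.2], [334.3, 251.1], [335.5, 227.9], [329.9, 242.6], [330.9, 219.9], [328.9, 250.7], [329.9, 227.5]]
[[259.4, 281.9], [258.5, 285.2], [243.8, 281.9], [241.8, 285.2], [259.4, 276.4], [258.5, 279.3], [243.8, 276.4], [241.8, 279.3]]
[307 201]
```

>>> drive_tool(steps=[[[-0.5,-0.0012,0,0.0016,0,0,0],[-0.5,-0.0023,0,0.0033,0,0,0],[-0.5,-0.0034,0,0.0049,0,0,0],[-0.5,-0.0034,0,0.0049,0,0,0]]])

```text
t: 7.78
ee_pos: [345.7, -352.0, 28.3]
eef_rot: [0.003, 0.954, -0.002, 0.3]
ft_force: [-1.6, 0.3, -1.1]
width: 39.2
gripper_force: 40.9
```

>>> drive_tool(steps=[[[-0.5,-0.0006,0,0.0008,0,0,0],[-0.5,-0.0012,0,0.0016,0,0,0],[-0.5,-0.0012,0,0.0016,0,0,0]]])

```text
t: 8.03
ee_pos: [345.6, -352.2, 26.3]
eef_rot: [0.003, 0.954, -0.002, 0.3]
ft_force: [0.3, 1.5, -1.4]
width: 39.6
gripper_force: 40.9
```

>>> drive_tool(steps=[[[-0.5,-0.0006,0,0.0008,0,0,0],[-0.5,-0.0012,0,0.0016,0,0,0],[-0.5,-0.0012,0,0.0016,0,0,0]]])

```text
t: 8.28
ee_pos: [346.1, -352.4, 25.4]
eef_rot: [0.003, 0.953, -0.002, 0.301]
ft_force: [-2.8, 1.0, 6.9]
width: 39.5
gripper_force: 41.7
```

>>> drive_tool(newtons=20, steps=[[[-0.5,0.0003,0,-0.0004,0,0,0],[-0.2,0.0003,0,-0.0004,0,0,0],[-0.1,0.0003,0,-0.0004,0,0,0],[-0.05,0.0003,0,-0.0004,0,0,0],[0.0,0.0003,0,-0.0004,0,0,0],[0.05,0.0003,0,-0.0004,0,0,0],[0.1,0.0003,0,-0.0004,0,0,0],[0.2,0.0003,0,-0.0004,0,0,0]]])

```text
t: 8.95
ee_pos: [345.6, -352.1, 24.9]
eef_rot: [0.003, 0.954, -0.002, 0.3]
ft_force: [0.1, -0.6, -0.7]
width: 51.4
gripper_force: 0.0
```

>>> drive_tool(steps=[[[0.4,0,0,0,0,0,0],[0.7,0,0,0,0,0,0],[1,0,0,0,0,0,0],[1,0,0,0,0,0,0],[1,0,0,0,0,0,0]]])

```text
t: 9.37
ee_pos: [345.6, -352.3, 25.0]
eef_rot: [0.003, 0.954, -0.002, 0.3]
ft_force: [-1.2, -0.9, 0.4]
width: 85.2
gripper_force: 0.0
```

```bash
python3 - <<'E'
from h import *
d=grab('wrist','w3')
go((345,-350,60),0,35)
ps=[[334.8+x,-352.5+y,z] for z in(0,70) for x in(-7,7) for y in(-20,20)]
print(proj(d,ps).round(0).tolist())
E
```

```text
t 9.42 [ 345.6 -352.3   25. ] w 85.8 q [-1.38  0.37  2.29  1.11  0.68 -0.76] F [0.2 0.6 0. ]
d [ 0.0195 -0.0021 -0.029 ] rot [ 0.38  0.04 -0.12]
[[309.0, 300.0], [242.0, 301.0], [309.0, 276.0], [242.0, 277.0], [329.0, 304.0], [222.0, 304.0], [328.0, 266.0], [223.0, 266.0]]
```

>>> drive_tool(steps=[[[1,0.0115,0,-0.0164,0,0,0],[1,0.023,0,-0.0328,0,0,0],[1,0.0344,0,-0.049,0,0,0],[1,0.046,0,-0.066,0,0,0],[1,0.0574,0,-0.082,0,0,0],[1,0.0631,0,-0.0901,0,0,0],[1,0.0631,0,-0.0901,0,0,0],[1,0.0631,0,-0.0901,0,0,0]]])

```text
t: 10.08
ee_pos: [345.6, -351.8, 135.3]
eef_rot: [0.003, 0.954, -0.002, 0.3]
ft_force: [-0.3, -0.3, -1.0]
width: 85.6
gripper_force: 0.0
```

```bash
python3 -c "
from h import *
go((325,-352,160),0,0)"
```

```text
t 10.08 [ 345.6 -351.8  135.3] w 85.6 q [-1.38  0.15  2.15  0.81  0.89 -0.35] F [-0.3 -0.3 -1. ]
d [-0.0027  0.0004 -0.0321] rot [  0.4  -34.96  -0.19]
```

>>> drive_tool(steps=[[[1,-0.003,0,-0.02,0,-7,0],[1,-0.003,0,-0.032,0,-14,0],[1,-0.003,0,-0.032,0,-21,0],[1,-0.003,0,-0.032,0.4,-28,0],[1,-0.003,0,-0.032,0.4,-35,0],[1,-0.003,0,-0.032,0.4,-35,0],[1,-0.003,0,-0.032,0.4,-35,0],[1,-0.003,0,-0.032,0.4,-35,0]]])

```text
t: 10.75
ee_pos: [325.3, -350.3, 157.8]
eef_rot: [-0.003, 1.0, -0.0, -0.001]
ft_force: [0.1, 0.5, 0.1]
width: 85.5
gripper_force: 0.0
```

```bash
python3 - <<'E'
from h import *
d=grab('wrist','w4');e=grab('top','t4')
go((334.8,-352.5,100),0,0)
ps=[[334.8+x,-352.5+y,z] for z in(0,70) for x in(-7,7) for y in(-20,20)]
pw=proj(d,ps);pt=proj(e,ps)
print(pw.round(1).tolist());print(pt.round(1).tolist())
for n,i,p in(('w',d,pw),('t',e,pt)):
    g=i['color'].astype(int);m=g[...,0]>100
    x0,y0=(p.min(0)-14).astype(int);x1,y1=(p.max(0)+14).astype(int)
    print(n,x0,y0)
    for r in range(y0,y1,1 if n=='t' else 3):
        print(r,''.join('#' if v else '.' for v in m[r,x0:x1]))
E
```

```text
t 10.85 [ 323.8 -350.5  158.2] w 85.1 q [-0.97  0.19  1.82  0.    1.14  0.6 ] F [ 1.6  0.8 -0.5]
d [0.0111 0.0023 0.0581] rot [-0.32  0.08 -0.22]
[[298.7, 185.3], [259.3, 185.2], [299.0, 171.7], [259.0, 171.7], [304.1, 207.9], [254.0, 207.9], [304.6, 191.0], [253.5, 191.0]]
[[259.4, 281.4], [244.0, 281.4], [259.5, 276.0], [244.0, 276.0], [258.6, 284.7], [242.0, 284.7], [258.6, 278.8], [242.1, 278.8]]
w 239 157
157 ...............................................................................
160 ...............................................................................
163 ...............................................................................
166 ...............................................................................
169 ...............................................................................
172 ...............................................................................
175 .......................##################################.###..................
178 ......................###.###############################..#.#.................
181 ..........
[... 2321 characters left out ...]

284 ############...............####..............
285 ############................###..............
286 ############...#.............................
287 ###########....#####.........................
288 ##########........#####......................
289 #########............###.....................
290 ########..####.........###...................
291 ######...######..........##..................
292 ######.########...........##.................
293 #####.##########...........##...............#
294 ###..###########............##..............#
295 ##.##############............##..............
296 #.################...........##..............
297 .##################...........##......#######
```

>>> drive_tool(steps=[[[1,0.0107,0.0018,0.03,-0.3,0,-0.2],[1,0.0107,0.0018,0.06,-0.3,0,-0.2],[1,0.0107,0.0018,0.09,-0.3,0,-0.2],[1,0.0107,0.0018,0.115,-0.3,0,-0.2],[1,0.0107,0.0018,0.128,-0.3,0,-0.2],[1,0.0107,0.0018,0.128,-0.3,0,-0.2],[1,0.0107,0.0018,0.128,-0.3,0,-0.2]]])

```text
t: 11.43
ee_pos: [333.9, -352.7, 31.0]
eef_rot: [0.0, 1.0, -0.001, -0.001]
ft_force: [-0.0, -0.6, 0.2]
width: 85.6
gripper_force: 0.0
```

```bash
python3 -c "
from h import *
go((334.5,-352.2,30),0,0)"
```

```text
t 11.43 [ 333.9 -352.7   31. ] w 85.6 q [-0.95  0.35  1.98 -0.    0.82  0.62] F [-0.  -0.6  0.2]
d [ 0.0006 -0.0005  0.001 ] rot [ 0.04  0.1  -0.13]
```

>>> drive_tool(newtons=25, steps=[[[0.4,0,0,0,0,0,0],[0.2,0,0,0,0,0,0],[0.1,0,0,0,0,0,0],[0.05,0,0,0,0,0,0],[0.0,0,0,0,0,0,0],[-0.05,0,0,0,0,0,0],[-0.1,0,0,0,0,0,0],[-0.2,0,0,0,0,0,0]]])

```text
t: 12.1
ee_pos: [335.7, -353.1, 32.0]
eef_rot: [0.002, 1.0, 0.0, -0.0]
ft_force: [-1.2, 0.3, 5.0]
width: 39.6
gripper_force: 25.4
```

>>> drive_tool(newtons=40, steps=[[[-0.4,0,0,0,0,0,0],[-0.5,0,0,0,0,0,0],[-0.5,0,0,0,0,0,0],[-0.5,0,0,0,0,0,0]]])

```text
t: 12.43
ee_pos: [335.7, -353.1, 32.0]
eef_rot: [0.001, 1.0, 0.0, -0.0]
ft_force: [-1.5, 1.7, 5.9]
width: 39.6
gripper_force: 39.7
```

```bash
python3 -c "
from h import *
go((400,-352,190),37.8,0)"
```

```text
t 12.43 [ 335.7 -353.1   32. ] w 39.6 q [-0.95  0.35  1.97 -0.    0.82  0.62] F [-1.5  1.7  5.9]
d [ 0.0643 -0.0006 -0.158 ] rot [  0.16   0.08 -37.8 ]
```

>>> drive_tool(steps=[[[-0.5,0,0,-0.01,0,0,0],[-0.5,0,0,-0.04,0,0,0],[-0.5,0,0,-0.08,0,0,-6],[-0.5,0,0,-0.12,0,0,-12],[-0.5,0.0,0,-0.15,0,0,-19],[-0.5,0.02,0,-0.158,0,0,-26],[-0.5,0.04,0,-0.158,0.1,0,-32],[-0.5,0.064,0,-0.158,0.1,0,-37.8]]])

```text
t: 13.1
ee_pos: [400.0, -353.0, 190.7]
eef_rot: [0.001, 0.945, 0.326, -0.001]
ft_force: [-0.3, 0.0, -0.9]
width: 39.4
gripper_force: 40.5
```

```bash
python3 -c "
from h import *
go((476.5,-369.8,185),37.8,0)
# refine sensors from the top view and the wrist
d=grab('top','t5');w=grab('wrist','w5')
b=proj(w,[[476.5,-369.8,85],[476.5,-369.8,0],[390,-437,24],[562,-303,24]]);print(b.round())"
```

```text
t 13.10 [ 400.  -353.   190.7] w 39.4 q [-0.85  0.24  1.66 -0.    1.24  0.06] F [-0.3  0.  -0.9]
d [0.0499 0.0603 0.0057] rot [0.14 0.12 0.24]
[[346. 150.]
 [329. 138.]
 [326. 241.]
 [340.  17.]]
```

>>> drive_tool(steps=[[[-0.5,0.02,0.025,0.005,0.1,0.1,0.2],[-0.5,0.04,0.045,0.01,0.1,0.1,0.2],[-0.5,0.0495,0.0603,0.02,0.1,0.1,0.2],[-0.5,0.0495,0.0603,0.02,0.1,0.1,0.2],[-0.5,0.0495,0.0603,0.02,0.1,0.1,0.2],[-0.5,0.0495,0.0603,0.02,0.1,0.1,0.2]]])

```text
t: 13.7
ee_pos: [474.4, -369.5, 168.8]
eef_rot: [-0.002, 0.947, 0.322, -0.001]
ft_force: [0.0, 0.1, -1.6]
width: 39.5
gripper_force: 40.8
```

```bash
python3 - <<'E'
from h import *
w=grab('wrist','w6');s=grab('side','s6')
go((476.3,-369.9,82),37.8,0)
t=load('t5')
c=np.array([476.3,-369.9,0]);a=np.radians(37.8);u=np.array([np.cos(a),np.sin(a),0]);v=np.array([-u[1],u[0],0])
P=[c+88*i*u+20*j*v+[0,0,24] for i in(-1,1) for j in(-1,1)]
for n,i in(('w',w),('t',t),('s',s)):print(n,proj(i,P).round(1).tolist(),'lens',proj(i,[c+x*u+[0,0,z] for x in(-18,18) for z in(85,94)]).round(1).tolist())
x,y=proj(t,c+[0,0,85])[0].astype(int)
A=cv2.resize(w['color'],(800,600))[:, 100:700]
A=cv2.resize(w['color'][0:320,130:450],(500,500),interpolation=cv2.INTER_CUBIC)
B=cv2.resize(t['color'][y-33:y+27,x-36:x+24],(300,300),interpolation=cv2.INTER_CUBIC)
x2,y2=proj(s,c+[0,0,60])[0].astype(int)
C=cv2.resize(s['color'][y2-40:y2+40,x2-60:x2+60],(300,200),interpolation=cv2.INTER_CUBIC)
print('B',x-36,y-33,'C',x2-60,y2-40)
cv2.imwrite('pics/fin.png',np.hstack([A,np.vstack([B,C])])[:,:,::-1])
E
```

```text
t 13.80 [ 474.5 -369.8  169.6] w 39.2 q [-0.78  0.36  1.54 -0.    1.24  0.14] F [ 0.7 -0.5 -0.8]
d [0.0014 0.0014 0.0876] rot [-0.12  0.02 -0.25]
w [[297.6, 268.7], [260.1, 268.8], [301.1, 93.4], [255.8, 93.6]] lens [[278.8, 231.5], [278.8, 236.1], [278.7, 188.3], [278.7, 191.6]]
t [[285.7, 246.3], [273.3, 256.0], [243.6, 191.8], [231.2, 201.3]] lens [[262.1, 229.0], [262.0, 229.0], [253.0, 217.2], [252.8, 217.0]]
s [[304.2, 224.1], [311.7, 230.3], [247.8, 240.2], [254.2, 247.3]] lens [[285.9, 213.9], [285.8, 210.9], [273.9, 217.1], [273.9, 214.1]]
B 221 190 C 220 183
```

View pics/fin.png

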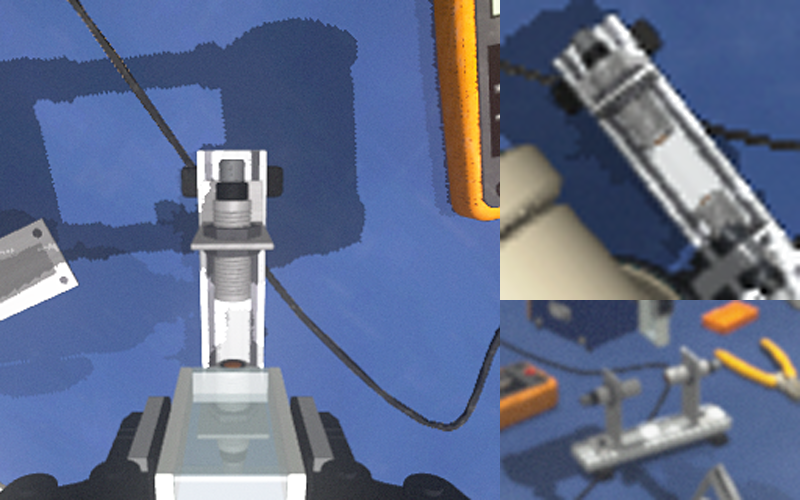

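The wrist view shows the cell hanging from its frosted bars, top back edge near (177–304,368). The sensor barrel axis is at column 232 and the rail's far end at (196–267,150). I check the lateral bias against the held cell.

```bash
python3 - <<'E'
from h import *
from rig import manip
w=load('w6');s=manip.state();r=Rq(s['eef_rot']);T=s['ee_pos']
k=[(x,y,z) for z in(-38,32) for x in(-7,7) for y in(-20,20)]
for q,p in zip(k,proj(w,[T+r.apply(q) for q in k])):print(q,p.round(1),'crop',((p[0]-130)*1.5625).round(),(p[1]*1.5625).round())
im=w['color'].astype(int)
for row in (238,250,265,285,305,330,350):print(row,[im[row,c,0] for c in range(215,340,3)])
Rc=Rq(w['orientation']);print('cam in tool',r.inv().apply(np.array(w['xyz'])-T),(r.inv()*Rc).as_matrix().round(4).tolist())
E
```

```text
(-7, -20, -38) [228.2 328.4] crop 153.0 513.0
(-7, 20, -38) [324.5 328.5] crop 304.0 513.0
(7, -20, -38) [226.4 299.9] crop 151.0 469.0
(7, 20, -38) [326.3 300.1] crop 307.0 469.0
(-7, -20, 32) [245.1 250.8] crop 180.0 392.0
(-7, 20, 32) [308.4 250.9] crop 279.0 392.0
(7, -20, 32) [244.4 230.4] crop 179.0 360.0
(7, 20, 32) [309.2 230.5] crop 280.0 360.0
238 [np.int64(88), np.int64(90), np.int64(90), np.int64(88), np.int64(91), np.int64(89), np.int64(92), np.int64(90), np.int64(93), np.int64(97), np.int64(145), np.int64(155), np.int64(155), np.int64(177), np.int64(173), np.int64(206), np.int64(187), np.int64(187), np.int64(203), np.int64(210), np.int64(210), np.int64(215), np.int64(218), np.int64(215), np.int64(205), np.int64(187), np.int64(185), np.int64(196), np.int64(176), np.int64(147), np.int64(149), np.int64(158), np.int64(91), np.int64(95), np.int64(92), np.int64(90), np.int64(91), np.int64(92), np.int64(92), np.int64(95), np.int64(92), np.int64(89)]
250 [np.int64(84), np.int64(91), np.int64(88), np.int64(90), np.int64(87), np.int64(90), np.int64(95), np.int64(89), np.int64(93)
[... 3031 characters left out ...]
4(49), np.int64(50), np.int64(61), np.int64(90), np.int64(94), np.int64(94), np.int64(99), np.int64(97), np.int64(92), np.int64(93), np.int64(98), np.int64(97), np.int64(96), np.int64(91), np.int64(97), np.int64(97), np.int64(98), np.int64(97), np.int64(98), np.int64(95), np.int64(101), np.int64(116), np.int64(114), np.int64(138), np.int64(92), np.int64(137), np.int64(227), np.int64(206), np.int64(255), np.int64(233), np.int64(167), np.int64(79), np.int64(78), np.int64(164), np.int64(138), np.int64(116), np.int64(55), np.int64(52), np.int64(52), np.int64(54)]
cam in tool [  81.83925098    0.45311944 -141.19521262] [[0.0005, -0.9467, -0.3222], [1.0, 0.001, -0.0015], [0.0018, -0.3222, 0.9467]]
```

```bash
python3 - <<'E'
from h import *
g=load('w6')['color'].astype(int)
for c in(234,290,318):print(c,[(r,g[r,c,0]) for r in range(228,350) if abs(g[r,c,0]-g[r-1,c,0])>14])
for r in(100,110,215,220,225):
    m=g[r,240:320,0]>130;k=np.where(m)[0]+240;print(r,k.min(),k.max())
for c in(262,295):print(c,[(r,g[r,c,0]) for r in range(85,105)if abs(g[r,c,0]-g[r-1,c,0])>20])
E
```

```text
234 [(258, np.int64(51)), (280, np.int64(76)), (284, np.int64(122)), (285, np.int64(144)), (303, np.int64(236)), (304, np.int64(255)), (331, np.int64(166)), (332, np.int64(89))]
290 [(232, np.int64(111)), (234, np.int64(130)), (235, np.int64(151)), (238, np.int64(187)), (239, np.int64(228)), (252, np.int64(198)), (257, np.int64(160)), (258, np.int64(133)), (278, np.int64(164)), (279, np.int64(180)), (280, np.int64(162)), (281, np.int64(143)), (303, np.int64(165)), (304, np.int64(203)), (305, np.int64(251)), (327, np.int64(255)), (331, np.int64(137)), (332, np.int64(99)), (337, np.int64(104)), (342, np.int64(213)), (343, np.int64(228)), (346, np.int64(103)), (347, np.int64(128))]
318 [(253, np.int64(78)), (254, np.int64(57)), (271, np.int64(70)), (272, np.int64(95)), (274, np.int64(124)), (303, np.int64(234)), (304, np.int64(255)), (331, np.int64(161)), (332, np.int64(61)), (335, np.int64(127)), (336, np.int64(159)), (337, np.int64(215)), (338, np.int64(244)), (340, np.int64(255)), (341, np.int64(228)), (344, np.int64(248)), (349, np.int64(205))]
100 256 300
110 256 300
215 259 298
220 259 298
225 259 298
262 [(96, np.int64(128)), (97, np.int64(184))]
295 [(96, np.int64(112))]
```

>>> drive_tool(steps=[[[-0.5,0.0004,0.0014,0.0,-0.1,0,-0.25],[-0.5,0.0004,0.0014,0.005,-0.1,0,-0.25],[-0.5,0.0004,0.0014,0.02,-0.1,0,-0.25],[-0.5,0.0004,0.0014,0.035,-0.1,0,-0.25],[-0.5,0.0004,0.0014,0.05,-0.1,0,-0.25],[-0.5,0.0004,0.0014,0.065,-0.1,0,-0.25],[-0.5,0.0004,0.0014,0.08,-0.1,0,-0.25],[-0.5,0.0004,0.0014,0.0876,-0.1,0,-0.25]]])

```text
t: 14.47
ee_pos: [475.5, -369.9, 80.1]
eef_rot: [-0.001, 0.946, 0.324, -0.001]
ft_force: [1.0, 0.4, -0.8]
width: 39.7
gripper_force: 40.8
```

>>> drive_tool(steps=[[[-0.5,0,0,0,0,0,0],[-0.5,0,0,0,0,0,0],[-0.5,0,0,0,0,0,0],[-0.5,0,0,0,0,0,0]]])

```text
t: 14.8
ee_pos: [477.3, -371.4, 82.9]
eef_rot: [0.001, 0.946, 0.324, 0.001]
ft_force: [0.1, -0.2, -0.3]
width: 39.5
gripper_force: 40.8
```

```bash
python3 - <<'E'
from h import *
go((475.5,-370.5,82),37.8,0)
w=grab('wrist','w7');g=w['color'].astype(int)
for r in(20,40,55,70):
    m=g[r,240:320,0]>130;k=np.where(m)[0]+240;print(r,(k.min(),k.max()) if len(k) else None)
for r in(310,320):
    k=np.where(g[r,:,0]>200)[0];print(r,k.min(),k.max())
c=np.array([475.5,-370.5,0]);a=np.radians(37.8);u=np.array([np.cos(a),np.sin(a),0]);v=np.array([-u[1],u[0],0])
print(proj(w,[c+x*u+y*v+[0,0,z] for x,z,y in((88,24,-20),(88,24,20),(47,107,-18),(47,107,18),(18,94,0))]).round(1).tolist())
for cc in(278,262,295):print(cc,[(r,g[r,cc,0]) for r in range(1,330)if abs(g[r,cc,0]-g[r-1,cc,0])>25])
E
```

```text
t 14.80 [ 477.3 -371.4   82.9] w 39.5 q [-0.78  0.43  1.66 -0.    1.05  0.13] F [ 0.1 -0.2 -0.3]
d [-0.0009 -0.0019  0.0009] rot [ 0.14 -0.02  0.05]
20 None
40 None
55 None
70 None
310 229 325
320 230 324
[[305.4, 93.6], [240.9, 93.6], [316.0, 195.6], [227.0, 195.5], [272.2, 246.1]]
278 [(15, np.int64(58)), (95, np.int64(151)), (96, np.int64(253)), (104, np.int64(102)), (105, np.int64(143)), (127, np.int64(99)), (128, np.int64(52)), (147, np.int64(156)), (148, np.int64(220)), (158, np.int64(178)), (163, np.int64(161)), (164, np.int64(190)), (167, np.int64(175)), (172, np.int64(149)), (174, np.int64(94)), (193, np.int64(157)), (194, np.int64(203)), (199, np.int64(163)), (200, np.int64(114)), (204, np.int64(168)), (205, np.int64(204)), (206, np.int64(178)), (214, np.int64(165)), (216, np.int64(187)), (218, np.int64(183)), (234, np.int64(167)), (236, np.int64(196)), (304, np.int64(214)), (305, np.int64(254))]
262 [(21, np.int64(61)), (95, np.int64(148)), (96, np.int64(253)), (104, np.int64(87)), (105, np.int64(117)), (127, np.int64(78)), (147, np.int64(154)), (148, np.int64(196)), (158, np.int64(153)), (164, np.int64(177)), (171, np.int64(165)), (174, np.int64(79)), (193, np.int64(151)), (194, np.int64(197)), (199, np.int64(156)), (200, np.int64(113)), (204, np.int64(156)), (205, np.int64(182)), (245, np.int64(199)), (246, np.int64(245)), (304, np.int64(217)), (305, np.int64(255))]
295 [(95, np.int64(112)), (123, np.int64(200)), (124, np.int64(228)), (159, np.int64(171)), (160, np.int64(124)), (169, np.int64(71)), (193, np.int64(159)), (194, np.int64(212)), (199, np.int64(160)), (200, np.int64(96)), (232, np.int64(195)), (233, np.int64(228)), (235, np.int64(186)), (236, np.int64(160)), (238, np.int64(209)), (239, np.int64(244)), (304, np.int64(222)), (305, np.int64(255))]
```

```bash
python3 - <<'E'
from h import *
g=load('w7')['color'].astype(int)
for r in(98,100,102,112,195,197,198,202):
    print(r,''.join('#' if x>135 else '.' for x in g[r,215:340,0]))
from rig import manip
s=manip.state();r=Rq(s['eef_rot']);w=load('w7')
print(proj(w,[s['ee_pos']+r.apply(q) for q in((0,0,-38),(0,0,-3),(47,0,-25),(88,0,58))]).round(1).tolist())
go((475.5,-370.5,82),37.8,0)
E
```

```text
98 ..........................###################################################......#######...................................
100 ..........................##################################################.......#######...................................
102 ..........................############..####################################.......#######...................................
112 ...........................################.......###############....#######.......#######...................................
195 .............#######################################################################################.........................
197 .............#######################################################################################.........................
198 .............#######################################################################################.........................
202 ..............................######.............................................######......................................
[[275.6, 312.9], [275.9, 268.9], [275.6, 194.0], [276.1, 91.9]]
t 14.85 [ 477.3 -371.3   82.9] w 39.9 q [-0.78  0.43  1.66 -0.    1.05  0.13] F [-0.5 -0.3 -0.6]
d [-0.0009 -0.0017  0.0009] rot [ 0.13 -0.01  0.05]
```

>>> drive_tool(steps=[[[-0.5,-0.0005,-0.001,0.0005,0,0,0],[-0.5,-0.001,-0.002,0.001,0,0,0],[-0.5,-0.001,-0.002,0.001,0,0,0],[-0.5,-0.001,-0.002,0.001,0,0,0],[-0.5,-0.001,-0.002,0.001,0,0,0],[-0.5,-0.001,-0.002,0.001,0,0,0]]])

```text
t: 15.35
ee_pos: [474.8, -369.8, 80.8]
eef_rot: [0.0, 0.946, 0.324, 0.0]
ft_force: [0.5, -0.4, -1.3]
width: 39.3
gripper_force: 40.8
```

```bash
python3 - <<'E'
from h import *
w=grab('wrist','w8');g=w['color'].astype(int)
for r in(100,197,312):
    k=np.where(g[r,215:340,0]>135)[0]+215;print(r,k.min(),k.max(),(k.min()+k.max())/2)
go((475.5,-370.5,82),37.8,0)
print(Rq(w['orientation']).as_matrix()[0,0])
E
```

```text
100 245 309 277.0
197 234 322 278.0
312 229 325 277.0
t 15.40 [ 474.7 -369.8   80.8] w 39.6 q [-0.78  0.43  1.66 -0.    1.05  0.13] F [ 0.3  0.2 -0.9]
d [ 0.0002  0.001  -0.0012] rot [0.01 0.   0.05]
0.6137131236670612
```

```bash
python3 -c "
from rig import job
print(job.finish_job())"
```

```text
the job is handed in; nothing more can be done
None
```

The job is handed in: I stood the glass cell by itself on the bare bench, let go, took it again squarely by its frosted sides, and now hold it hanging between the sensors, about 0.5 mm off the beam sideways and 1–2 mm in height. I saw no sign of touching the sensors, rail or bystanders.

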